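# Set and lock the length stop of a tile-cutting board

## Task

Set the tile-cutting board for its next batch: without gripping anything, push the sliding stop along its rail with a fingertip until its spring tip clicks into the gap between the two upright rollers of the catch, and do not drive it on past the catch. Then press the black locking pin on top of the stop fully down and leave the stop sitting in the catch. Do not drag the stop by its pin or shove it hard, and leave the tiles, stamps and plaster mould where they stand.

Things in the scene. Friction and masses are not known exactly. Their poses are not given: they have to be found in the camera images.
- board: Plywood tile-cutting board, 200 (its x) x 480 (its y) x 18 mm, fixed to the table. Origin: centre of its underside; z up. A fixed aluminium rail, 24 mm wide, 440 mm long, runs along its y at board x = -30 mm; rail top 30 mm (end caps 31 mm) above the table. Board +y is the direction in which to push the stop (about world +y, turned up to 0.22 rad).
- stop (a joint): Travel of the stop along the rail (m): 0 at the -y end, grows along board +y, limit 0.29. The stop is a wooden block with metal end plates, captive on the rail, 92 mm across the rail (x), 90 along it (y), its top 62 to 63 mm above the table (64.5 at the brass ring round the pin). About 1.5 N of friction. It starts on the -y side of the catch, 110 mm or more away.
- stop_push_face (a point): Centre of the stop's flat upright end plate that faces board -y, over the rail, 42 mm above the table; the face is 92 mm wide and 42 mm high. Pushing here along board +y moves the stop. Axes parallel to the board's.
- stop_ball (a point): On the stop: centre of the round tip (radius 4 mm) of its spring plunger, which sticks out of a brass barrel towards board +x, half-way along the stop (45 mm ahead of the push face, 70 mm in x from the stop's middle), 42 mm above the table. Given for the plunger fully out; moves with the stop.
- catch_gap (a point): Centre of the gap between the catch's two upright rollers, 42 mm above the table; axes parallel to the board's. With the stop home in the catch, stop_ball and catch_gap have the same board y (within about 1 mm); in x the tip then stands about 10 mm short of the gap's centre.
- catch: Dark steel block, 36 x 60 x 10 mm, fixed on the board at board x = +48 mm, its place along y varying, with two upright steel rollers (radius 9 mm, axes 16 mm apart in y), top 50 mm above the table. The push rises to about 4 to 7 N from 18 mm before the gap to 8 mm before it; then the stop springs ahead into the gap and the push falls away. About 6 N drives it out beyond.
- lock_pin_top (a point): Centre of the flat top of the locking pin, a black round button 24 mm across in the middle of the stop's top; when up it stands 78.5 mm above the table. It moves with the stop and the pin. Pressed straight down.
- lock_pin (a joint): Travel of the locking pin (m): 0 up (always so at the start), 0.008 fully down. A stiff slide, about 3 N of friction, no spring: it stays where it is left.
- test_tile_2: Bystander, loose: small L-shaped test tile, 30x38x50 mm, standing on the board beyond the far end of the stop's path. Origin: centre of its underside.
- stamp_1: Bystander, loose: turned wooden stamp, 19 mm wide, 54 mm tall, upright on the board beyond the far end of the stop's path. Origin: centre of its underside.
- stamp_2: Bystander, loose: terracotta stamp, 19 mm wide, 54 mm tall, upright on the table behind the board. Origin: centre of its underside.
- test_tile_3: Bystander, loose: small L-shaped test tile, 30x38x59 mm, on the table in front of the board, farther to the right (board -y) than test_tile_1. Origin: centre of its underside.
- test_tile_1: Bystander, loose: small L-shaped test tile, 30x38x56 mm, on the table in front of the board. Origin: centre of its underside.
- sprig_mould: Bystander, loose: white plaster block with a round hollow, 52x70x31 mm, on the table behind the board. Origin: centre of its underside.

How it is judged (in metres and radians):
On the way, in this order (a step that is already met when the one before it is completed fails the run):
1. the stop sits in the catch, its pin still up (y of stop_ball in the frame of catch_gap between -0.0025 and 0.0025 m and value of joint lock_pin below 0.003 m), for 0.2 s.
2. the locking pin is down (y of stop_ball in the frame of catch_gap between -0.0025 and 0.0025 m and value of joint lock_pin above 0.0065 m), for 0.2 s.
At the end, for the whole second after the job is handed in: The stop is at rest with its spring tip in the catch's gap (within 2.5 mm along the rail) and the locking pin is at least 6.5 mm down of its 8 mm (all of step 2 and velocity of joint stop between -0.005 and 0.005 m/s); the robot touches nothing.
It fails at once if the stop is driven more than 12 mm past the catch (y of stop_ball in the frame of catch_gap above 0.012 m).
It fails at once if the pin is pressed (over 3 mm) before the stop sits in the catch (value of joint lock_pin above 0.003 m and y of stop_ball in the frame of catch_gap below -0.006 m).
It fails at once if the stop is dragged along by its pin (contact force between the fingers and lock_pin above 1 N and y of stop_ball in the frame of catch_gap below -0.012 m and (velocity of joint stop above 0.01 m/s or velocity of joint stop below -0.01 m/s)).
It fails at once if the stop is gripped or shoved with more than 35 N before it sits in the catch (contact force between the fingers and stop above 35 N and value of joint lock_pin below 0.003 m).
It fails at once if a bystander is moved by more than 15 mm, lifted or knocked over (distance of any of test_tile_2, stamp_1, stamp_2, test_tile_3, test_tile_1, sprig_mould from where it was at the start of the episode above 0.015 m or angle between any of test_tile_2, stamp_1, stamp_2, test_tile_3, test_tile_1, sprig_mould's own z axis and vertical above 0.3 rad).
It also fails if it takes over 58 s, if anything falls off the work surface, if the arm or the gripper's body presses on something with over 40 N, if the wrist force passes 120 N, or if a joint passes its speed limit or range.

## Robot

A 6-joint arm with a two-finger parallel gripper is mounted at the origin on a cart in front of the work surface, level with it; the furniture and walls round the work are solid. World frame = base frame: x ahead of the robot, y to its left, z up, the work surface at z = 0. Lengths are in mm, angles in rad, forces in N, time in s.
With the tool pointing down it reaches from about 300 to 950 mm from the base axis. Payload 3.1 kg.
Tool frame: the origin (TCP) lies midway between the tips of the shut fingers; the grasp point (between the pads) lies 19 mm behind it (hold_point_z is the distance from the TCP to the grasp point, in mm); z points along the fingers, y is the line along which they close (so a half turn about z gives the same grasp; the last joint's range is limited). The gripper opens to 85 mm and grips with 20 to 120 N. Pads are 22 mm wide; open, the fingers measure 114 mm over their backs; the gripper's body (76 mm by 85 mm) begins 54 mm behind the grasp point. The pads swing forward as they close: fully open they stand 13 mm farther back than shut.
Start: joints at [1.202, 0.308, 1.634, -0, 1.2, -0.07], TCP at [184.009, 597.304, 231.272] pointing down, gripper open.
Joint ranges: [-3.06, 3.06], [-0.79, 1.96], [0.05, 2.63], [-1.19, 4.34], [0.05, 2.64], [-2.94, 2.94]. Speed limits (rad/s): [2.79, 2.79, 3.14, 3.14, 3.14, 3.14].

## Interface

Orientations are given as a 3x3 rotation matrix whose columns are the frame's x, y, z axes.
In Python, from cell import read_state, read_camera, camera_model, sign_off, hold_point_z gives the robot as it stands.
- The arm moves only by the shell command python3 -m crank 'ROWS' [OPENING] [FORCE]. ROWS is JSON, a list of rows, each a list of 2 entries, a list of its own where there are three numbers: the shift along the tool's x, y, z in units of 40 mm (1.0 is 40 mm), then the turn, a rotation vector about the tool's x, y, z in units of 5 degrees (1.0 is 5 degrees). A call has 1 to 20 rows; each row is the pose to reach, as a shift and turn from the pose commanded when the call began, along the tool's axes at that moment; what a row does not reach only later rows make up. A row lasts 1/12 s, in which the tool goes at most 41.7 mm and 7.16 degrees, less where a joint would pass 70% of its speed; a pose out of reach is approached as far as the arm can. A call with a gripper value outside its range is refused whole. OPENING is the finger opening in mm, from 0 to 85.4, set as the call begins (- or left out, the last holds). The fingers move at their own pace and stop on an object; FORCE is the grip in N (left out, the last holds). Time passes only in rows, so rows that repeat a pose let the fingers close. It gives the time, the measured TCP pose, the force, the opening and the grip force at its end, in the units of the state.
- read_state(): the state, without advancing time (a new reading comes with each control period).
- read_camera(name): name is "scene" or "top" or "wrist"; returns (picture, depth): 400x640x3 uint8, red, green, blue; 400x640 float32, mm along the optical axis (not along the pixel's ray), 0 where there is no reading.
- camera_model(name): a dict with "mtx" (3x3 intrinsics, pixels), "cam_to_world" (4x4, takes a point from camera to world coordinates). Camera axes: x right, y up, looking along -z (the intrinsics and any distortion apply to the point x, -y, -z); pixel columns grow to the right and rows downward; lengths in mm; the calibration is good to about 2 mm. A picture is of the moment at which its call begins: read the wrist's pose just before it. camera_model takes no time and is no camera call; for the wrist camera it gives the pose at the moment of the call.
- sign_off(): hands the job in; it is judged then, once.
The state is a dict: "clock": time; "joint_positions": joint angles; "dq": joint speeds; "joint_torque": joint torques, N m; "ee_pos": TCP position; "tcp_rot": TCP orientation; "force": force on the tool from outside, world axes, zero at the start; "torque": the same for the moment, N m; "opening": finger opening in mm; "gripper_force": force on a finger pad.
Only numpy, scipy, OpenCV 4.12 (cv2) and the standard library are available. Lean on these libraries where they do the work, as an engineer would, in place of code of your own. Each camera call takes 0.05 s, during which the arm holds its last target. There are 200 camera calls.

## Working session

There is one attempt and no reset: what is moved stays moved. The work goes in short steps, Python scripts to look and compute and a shell command to move; the robot and the scene stay as the last step left them, time stands still between calls to the robot, and variables do not carry over. Pictures are saved under pics/ and viewed, at most 11 in all, crops included, and the job is handed in when it is done.

```bash
mkdir -p pics; python3 - <<'E'
from cell import *
import cv2,numpy as np
s=read_state();print(s['clock'],s['ee_pos'],s['tcp_rot'],s['force'])
for n in('top','scene'):
    p,d=read_camera(n);m=camera_model(n);print(n,m)
    cv2.imwrite(f'pics/{n}0.png',p[:,:,::-1]);np.savez(f'{n}0.npz',p=p,d=d,K=m['mtx'],T=m['cam_to_world'])
E
```

```text
0.0 [183.71222762 596.5181309  230.02541092] [[-9.55694143e-01  2.94360329e-01 -8.37878271e-04]
 [ 2.94361480e-01  9.55691639e-01 -2.19329804e-03]
 [ 1.55133326e-04 -2.34276118e-03 -9.99997244e-01]] [ 1.02515432 -0.55749073  0.1294784 ]
top {'mtx': array([[506.42131518,   0.        , 310.34807632],
       [  0.        , 506.42131518, 194.36945166],
       [  0.        ,   0.        ,   1.        ]]), 'cam_to_world': array([[-9.93378577e-03,  9.79037090e-01, -2.03439661e-01,
         2.95104739e+02],
       [-9.99950458e-01, -9.85482572e-03,  1.40117089e-03,
         8.68180625e+01],
       [-6.33064136e-04,  2.03443501e-01,  9.79086483e-01,
         1.26887182e+03],
       [ 0.00000000e+00,  0.00000000e+00,  0.00000000e+00,
         1.00000000e+00]])}
scene {'mtx': array([[458.40269545,   0.        , 315.28067648],
       [  0.        , 458.40269545, 198.33228618],
       [  0.        ,   0.        ,   1.        ]]), 'cam_to_world': array([[ 6.97246313e-01,  4.07454356e-01, -5.89769893e-01,
         3.79433166e+01],
       [-7.16817243e-01,  3.91102121e-01, -5.77245330e-01,
        -4.17246505e+02],
       [-4.54086847e-03,  8.25239407e-01,  5.64764820e-01,
         5.69422684e+02],
       [ 0.00000000e+00,  0.00000000e+00,  0.00000000e+00,
         1.00000000e+00]])}
```

View pics/top0.png

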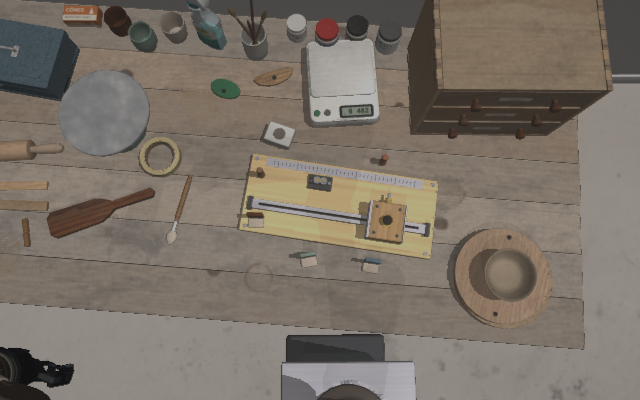

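View pics/scene0.png

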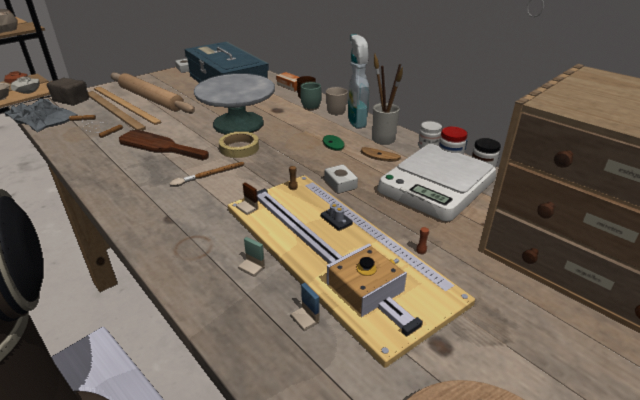

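The top view shows the board from (245,160) to (437,255), the stop with its black pin at about (387,220), and the catch with two rollers at about (320,182). The end of the rail is at (427,229). Next I'll take measurements from a zoomed crop.

```bash
cat > h.py <<'E'
import numpy as np,cv2
def ray(u,v,z,K,T):
    d=T[:3,:3]@np.array([(u-K[0,2])/K[0,0],-(v-K[1,2])/K[1,1],-1.]);o=T[:3,3]
    return o+d*(z-o[2])/d[2]
E
python3 - <<'E'
from h import *
f=np.load('top0.npz');p,K,T=f['p'],f['K'],f['T']
hsv=cv2.cvtColor(p,cv2.COLOR_RGB2HSV)
m=cv2.inRange(hsv,(18,60,140),(32,255,255));m[:140]=0;m[270:]=0;m[:,:230]=0;m[:,450:]=0
m=cv2.morphologyEx(m,cv2.MORPH_OPEN,np.ones((3,3)))
pts=cv2.findNonZero(m);h=cv2.convexHull(pts)[:,0]
w=np.float32([ray(u,v,18,K,T)[:2] for u,v in h]);r=cv2.minAreaRect(w);print('board',r)
print(cv2.boxPoints(r))
g=cv2.cvtColor(p,cv2.COLOR_RGB2GRAY)
mk=np.zeros_like(g);mk[210:230,377:397]=(g[210:230,377:397]<60)*255
M=cv2.moments(mk,True);u,v=M['m10']/M['m00'],M['m01']/M['m00'];print('pin',u,v,M['m00'],ray(u,v,78.5,K,T))
c=p[140:265,230:450,::-1];cv2.imwrite('pics/topc.png',cv2.resize(c,(792,450),interpolation=cv2.INTER_CUBIC))
E
```

```text
board ((527.6021118164062, 12.403976440429688), (478.18389892578125, 198.19046020507812), 80.5599365234375)
[[ 390.63403 -207.19695]
 [ 586.1405  -239.7033 ]
 [ 664.5702   232.0049 ]
 [ 469.06372  264.51123]]
pin 386.68333333333334 219.58333333333334 60.0 [479.43723497 -95.63748377  78.5       ]
```

View pics/topc.png

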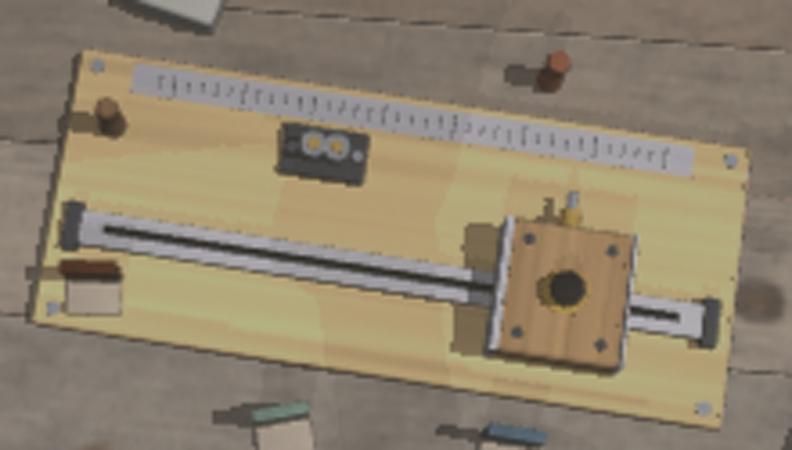

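```bash
python3 -m crank '[[[-1,-1,-0.5],[0,0,0]],[[-12.6,-12.4,-1.75],[0,0,-1.52]],[[-12.6,-12.4,-1.75],[0,0,-1.52]],[[-12.6,-12.4,-1.75],[0,0,-1.52]],[[-12.6,-12.4,-1.75],[0,0,-1.52]],[[-12.6,-12.4,-1.75],[0,0,-1.52]],[[-12.6,-12.4,-1.75],[0,0,-1.52]],[[-12.6,-12.4,-1.75],[0,0,-1.52]],[[-12.6,-12.4,-1.75],[0,0,-1.52]],[[-12.6,-12.4,-1.75],[0,0,-1.52]],[[-12.6,-12.4,-1.75],[0,0,-1.52]],[[-12.6,-12.4,-1.75],[0,0,-1.52]],[[-12.6,-12.4,-1.75],[0,0,-1.52]],[[-12.6,-12.4,-1.75],[0,0,-1.52]],[[-12.6,-12.4,-1.75],[0,0,-1.52]],[[-12.6,-12.4,-1.75],[0,0,-1.52]],[[-12.6,-12.4,-1.75],[0,0,-1.52]],[[-12.6,-12.4,-1.75],[0,0,-1.52]],[[-12.6,-12.4,-1.75],[0,0,-1.52]],[[-12.6,-12.4,-1.75],[0,0,-1.52]]]' 0
python3 -m crank '[[[0,0,0],[0,0,0]],[[0,0,0],[0,0,0]]]'
python3 - <<'E'
from cell import *
from h import *
s=read_state();print(s['clock'],s['ee_pos'],s['tcp_rot'],s['force'])
m=camera_model('wrist');p,d=read_camera('wrist');print(m['cam_to_world'].round(3))
cv2.imwrite('pics/w1.png',p[:,:,::-1]);np.savez('wrist1.npz',p=p,d=d,K=m['mtx'],T=m['cam_to_world'])
E
```

```text
clock: 1.77
ee_pos: [519.0, -25.0, 300.5]
tcp_rot: [[-0.986, 0.167, -0.002], [0.167, 0.986, 0.001], [0.002, 0.001, -1.0]]
force: [-1.0, -0.3, 0.0]
opening: 0.2
gripper_force: 0.0
clock: 1.93
ee_pos: [518.8, -23.6, 300.9]
tcp_rot: [[-0.987, 0.163, -0.001], [0.163, 0.987, 0.0], [0.001, 0.0, -1.0]]
force: [0.2, -1.0, 0.2]
opening: 0.2
gripper_force: 0.0
1.9333 [518.80644413 -23.61840981 300.88271731] [[-9.86548036e-01  1.63468580e-01 -9.97646702e-04]
 [ 1.63468175e-01  9.86548494e-01  4.74911160e-04]
 [ 1.06185990e-03  3.05439186e-04 -9.99999390e-01]] [ 0.19838867 -0.98458407  0.18250432]
[[ 1.64000e-01 -9.34000e-01 -3.17000e-01  4.37390e+02]
 [ 9.87000e-01  1.55000e-01  5.20000e-02 -1.07100e+01]
 [ 0.00000e+00 -3.21000e-01  9.47000e-01  4.43326e+02]
 [ 0.00000e+00  0.00000e+00  0.00000e+00  1.00000e+00]]
```

View pics/w1.png

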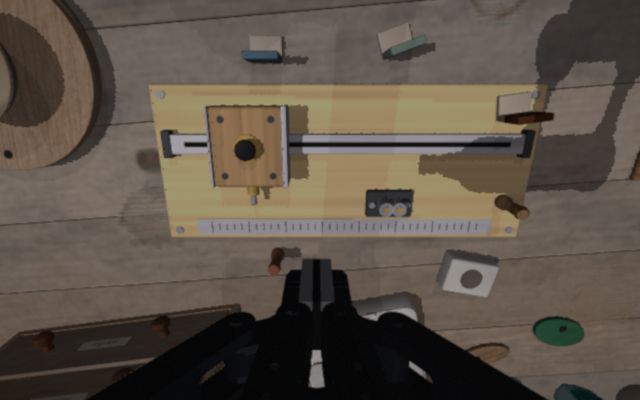

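The wrist view shows the pin at about (245,150), the rollers at about (386,210) and (400,210), the stop's left plate at column 208, and the board lined up with the image columns.

```bash
cat > meas.py <<'E'
from h import *
import sys
f=np.load(sys.argv[1]);p,K,T=f['p'],f['K'],f['T']
hsv=cv2.cvtColor(p,cv2.COLOR_RGB2HSV);g=cv2.cvtColor(p,cv2.COLOR_RGB2GRAY)
# rail slit (dark) direction: rail metal cols between stop and far cap
m=cv2.inRange(hsv,(0,0,0),(179,255,50));sub=np.zeros_like(m);sub[135:155,300:510]=m[135:155,300:510]
pts=cv2.findNonZero(sub)[:,0];vx,vy,x0,y0=cv2.fitLine(pts.astype(np.float32),cv2.DIST_HUBER,0,.01,.01).ravel()
a,b=[ray(x0+t*vx,y0+t*vy,30,K,T)[:2] for t in(-90,90)]
d=(b-a)/np.linalg.norm(b-a);d*=np.sign(d[1]);ex=np.array([d[1],-d[0]])
print('ydir',d,'yaw',np.arctan2(-d[0],d[1]),'rail x',ex@a)
x,y=[int(c) for c in sys.argv[2:4]]
mk=np.zeros_like(g);mk[y-18:y+18,x-18:x+18]=(g[y-18:y+18,x-18:x+18]<45)*255
mk=cv2.morphologyEx(mk,cv2.MORPH_OPEN,np.ones((5,5)))
c=max(cv2.findContours(mk,0,2)[0],key=cv2.contourArea)
(u,v),r=cv2.minEnclosingCircle(c);P=ray(u,v,78.5,K,T)[:2]
print('pin px',u,v,r,'world',P,'board x,y',ex@P,d@P)
R=g[198:222,376:412];R=cv2.resize(R,None,fx=8,fy=8,interpolation=cv2.INTER_CUBIC)
ci=cv2.HoughCircles(R,cv2.HOUGH_GRADIENT,1,80,param1=80,param2=12,minRadius=45,maxRadius=75)[0][:2]
q=[ray(376+(c[0]+.5)/8-.5,198+(c[1]+.5)/8-.5,50,K,T)[:2] for c in ci]
G=(q[0]+q[1])/2
print('rollers',ci/8+[376,198,0],'sep',np.linalg.norm(q[0]-q[1]),'gap',G,'x,y',ex@G,d@G,'TODO dy',d@(G-P))
F=P-45*d;print('push face',F)
E
python3 meas.py wrist1.npz 245 150
python3 - <<'E'
from h import *
f=np.load('top0.npz');K,T=f['K'],f['T']
d=np.array([.164,.986])
a=ray(386.7,219.6,78.5,K,T);b=ray(320.3,180.2,50,K,T);print(a,b,d@(b-a)[:2])
E
```

```text
ydir [0.16360972 0.98652514] yaw -0.1643485777785236 rail x 490.70543742393824
pin px 245.3114776611328 149.78688049316406 10.68154525756836 world [480.98211436 -95.83260294] board x,y 490.1800949320481 -15.847922677037248
[479.39682137 -95.67545185  78.5       ] [583.90236541  60.11250328  50.        ] 170.74583298188418Traceback (most recent call last):
  File "meas.py", line 18, in <module>
    ci=cv2.HoughCircles(R,cv2.HOUGH_GRADIENT,1,80,param1=80,param2=12,minRadius=45,maxRadius=75)[0][:2]
       ~~~~~~~~~~~~~~~~~~~~~~~~~~~~~~~~~~~~~~~~~~~~~~~~~~~~~~~~~~~~~~~~~~~~~~~~~~~~~~~~~~~~~~~~~^^^
TypeError: 'NoneType' object is not subscriptable
```

```bash
python3 - <<'E'
s=open('meas.py').read()
i=s.index('R=g[198');j=s.index("print('rollers'")
s=s[:i]+'''R=np.zeros_like(g);h=hsv[200:220,380:410];R[200:220,380:410]=((h[...,1]>70)&(h[...,0]>12)&(h[...,0]<32)&(h[...,2]>100))*255
ci=cv2.connectedComponentsWithStats(R);o=np.argsort(-ci[2][1:,4])[:2]+1;print(ci[2][o]);ci=ci[3][o]
q=[ray(c[0],c[1],50,K,T)[:2] for c in ci];G=(q[0]+q[1])/2
'''+s[j:].replace('ci/8+[376,198,0]','ci')
open('meas.py','w').write(s)
E
python3 meas.py wrist1.npz 245 150
```

```text
ydir [0.16360972 0.98652514] yaw -0.1643485777785236 rail x 490.70543742393824
pin px 245.3114776611328 149.78688049316406 10.68154525756836 world [480.98211436 -95.83260294] board x,y 490.1800949320481 -15.847922677037248
[[380 217  30   2  60]
 [396 207   7   6  33]]
rollers [[394.5        217.5       ]
 [399.09090909 209.6969697 ]] sep 11.462877076905027 gap [592.87264195  65.77199131] x,y 574.1228311023674 161.88545091837975 TODO dy 177.733373595417
push face [ 473.6196769 -140.2262344]
```

```bash
sed -i 's/200:220/200:215/g' meas.py; python3 meas.py wrist1.npz 245 150 | tail -4
```

```text
[383 207   7   6  29]]
rollers [[399.09090909 209.6969697 ]
 [386.20689655 209.68965517]] sep 16.02671271755633 gap [586.85506132  61.14705844] x,y 568.9430204809865 156.33830366926466 TODO dy 172.1862263463019
push face [ 473.6196769 -140.2262344]
```

```bash
python3 -m crank '[[[0.65,-4.15,0],[0,0,0]],[[0.65,-4.15,0],[0,0,0]],[[0.65,-4.15,0],[0,0,0]],[[0.65,-4.15,0],[0,0,0]],[[0.65,-4.15,0],[0,0,0]],[[0.65,-4.15,6.47],[0,0,0]],[[0.65,-4.15,6.47],[0,0,0]],[[0.65,-4.15,6.47],[0,0,0]],[[0.65,-4.15,6.47],[0,0,0]],[[0.65,-4.15,6.47],[0,0,0]],[[0.65,-4.15,6.47],[0,0,0]],[[0.65,-4.15,6.47],[0,0,0]],[[0.65,-4.15,6.47],[0,0,0]],[[0.65,-4.15,6.47],[0,0,0]],[[0.65,-4.15,6.47],[0,0,0]],[[0.65,-4.15,6.47],[0,0,0]]]' 0
python3 - <<'E'
from cell import *
from h import *
p,d=read_camera('top');m=camera_model('top');np.savez('top2.npz',p=p,d=d,K=m['mtx'],T=m['cam_to_world'])
m=camera_model('wrist');p,d=read_camera('wrist');np.savez('wrist2.npz',p=p,d=d,K=m['mtx'],T=m['cam_to_world'])
cv2.imwrite('pics/w2.png',p[:,:,::-1])
E
```

```text
clock: 3.32
ee_pos: [469.4, -185.6, 45.6]
tcp_rot: [[-0.986, 0.165, 0.006], [0.165, 0.986, -0.003], [-0.006, -0.002, -1.0]]
force: [0.5, 0.5, -0.2]
opening: 0.1
gripper_force: 0.0
```

View pics/w2.png

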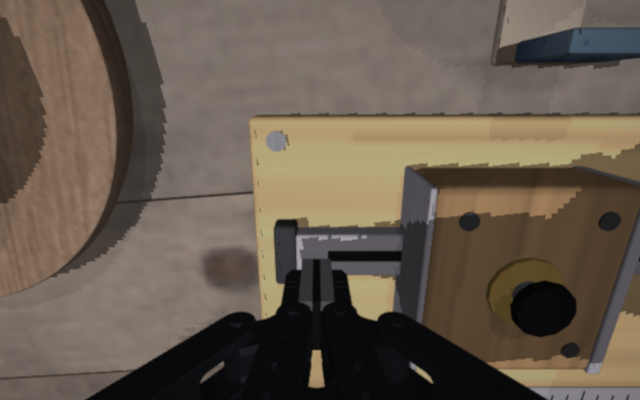

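```bash
python3 -m crank '[[[0,0.3,0.05],[0,0,0]],[[0,0.5,0.05],[0,0,0]],[[0,0.6,0.05],[0,0,0]],[[0,0.65,0.05],[0,0,0]],[[0,0.7,0.05],[0,0,0]],[[0,0.75,0.05],[0,0,0]],[[0,0.8,0.05],[0,0,0]],[[0,0.85,0.05],[0,0,0]],[[0,0.9,0.05],[0,0,0]],[[0,0.95,0.05],[0,0,0]],[[0,1.0,0.05],[0,0,0]],[[0,1.05,0.05],[0,0,0]],[[0,1.1,0.05],[0,0,0]],[[0,1.15,0.05],[0,0,0]],[[0,1.2,0.05],[0,0,0]],[[0,1.25,0.05],[0,0,0]]]'
python3 - <<'E'
from cell import *
from h import *
p,d=read_camera('top');m=camera_model('top');K,T=m['mtx'],m['cam_to_world']
cv2.imwrite('pics/t3.png',cv2.resize(p[140:265,230:450,::-1],(792,450)))
E
```

```text
clock: 4.75
ee_pos: [474.8, -134.9, 40.4]
tcp_rot: [[-0.986, 0.165, -0.0], [0.165, 0.986, 0.0], [0.0, 0.0, -1.0]]
force: [-0.7, -2.5, -0.1]
opening: -0.2
gripper_force: 0.8
```

View pics/t3.png

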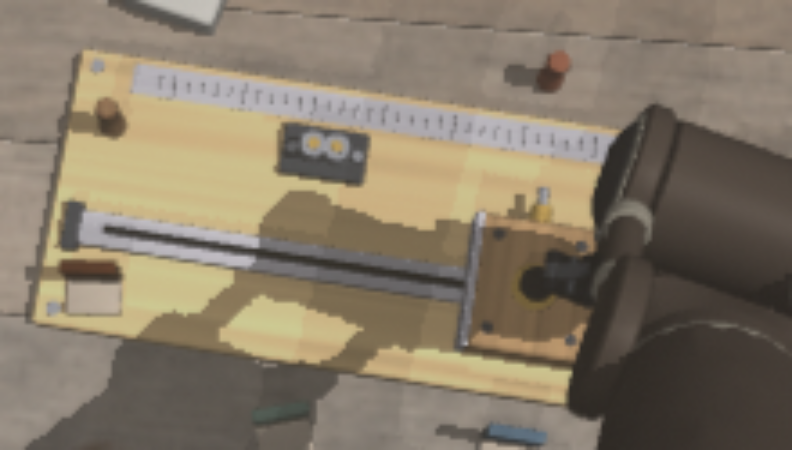

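The stop has moved about 20 mm and the push force is about 2.5 N. The pin is now at crop (537,283), and the catch and tiles are unchanged. I'll keep pushing to about 38 mm short of the catch.

```bash
python3 -m crank '[[[0,0.1,0],[0,0,0]],[[0,0.25,0],[0,0,0]],[[0,0.4,0],[0,0,0]],[[0,0.55,0],[0,0,0]],[[0,0.7,0],[0,0,0]],[[0,0.85,0],[0,0,0]],[[0,1.0,0],[0,0,0]],[[0,1.15,0],[0,0,0]],[[0,1.3,0],[0,0,0]],[[0,1.45,0],[0,0,0]],[[0,1.6,0],[0,0,0]],[[0,1.75,0],[0,0,0]],[[0,1.9,0],[0,0,0]],[[0,2.05,0],[0,0,0]],[[0,2.2,0],[0,0,0]],[[0,2.35,0],[0,0,0]],[[0,2.5,0],[0,0,0]],[[0,2.65,0],[0,0,0]],[[0,2.8,0],[0,0,0]],[[0,2.85,0],[0,0,0]]]'
python3 - <<'E'
from cell import *
from h import *
m=camera_model('wrist');p,d=read_camera('wrist');np.savez('wrist4.npz',p=p,d=d,K=m['mtx'],T=m['cam_to_world'])
cv2.imwrite('pics/w4.png',p[:,:,::-1])
E
```

```text
clock: 6.47
ee_pos: [493.9, -21.8, 40.5]
tcp_rot: [[-0.986, 0.165, 0.0], [0.165, 0.986, 0.0], [-0.0, 0.0, -1.0]]
force: [-0.1, -1.8, 0.8]
opening: 0.1
gripper_force: 0.9
```

View pics/w4.png

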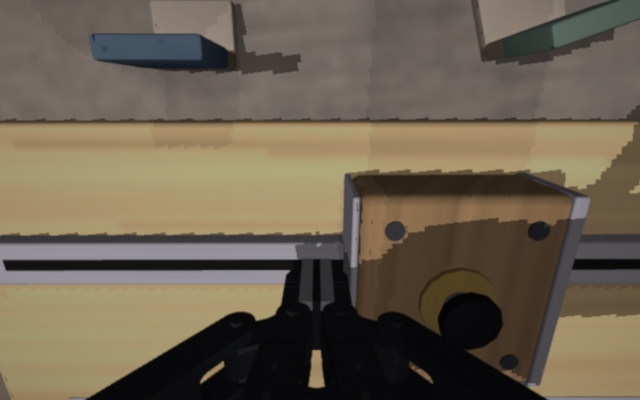

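The fingertip is against the push face. The pin top is at about (470,320). I'll measure the offset from pin to TCP.

```bash
cat > pin.py <<'E'
from h import *
import sys
f=np.load(sys.argv[1]);p,K,T=f['p'],f['K'],f['T'];x,y,z=[float(c) for c in sys.argv[2:5]];x=int(x);y=int(y)
g=cv2.cvtColor(p,cv2.COLOR_RGB2GRAY);R=int(sys.argv[5])
mk=np.zeros_like(g);mk[y-R:y+R,x-R:x+R]=(g[y-R:y+R,x-R:x+R]<40)*255
mk=cv2.morphologyEx(mk,cv2.MORPH_OPEN,np.ones((7,7)))
c=max(cv2.findContours(mk,0,2)[0],key=cv2.contourArea);(u,v),r=cv2.minEnclosingCircle(c)
P=ray(u,v,z,K,T)[:2];d=np.array([.1636,.9865]);G=np.array([586.86,61.15]);print(u,v,r,P,'to go',d@(G-P),'rail x',P@[.9865,-.1636])
E
python3 pin.py wrist4.npz 470 320 78.5 40
```

```text
463.75 332.25 43.06545639038086 [505.44243068  32.13221764] to go 41.945956643563754 rail x 493.36212705937754
```

```bash
python3 - <<'E'
from h import *
f=np.load('wrist4.npz');p,K,T=f['p'],f['K'],f['T'];d=np.array([.1636,.9865]);G=np.array([586.86,61.15])
g=cv2.cvtColor(p,cv2.COLOR_RGB2GRAY)[270:370,410:530]
c=cv2.HoughCircles(g,cv2.HOUGH_GRADIENT,1,100,param1=60,param2=10,minRadius=26,maxRadius=38)
c=c[0][0]+[410,270,0];P=ray(c[0],c[1],78.5,K,T)[:2];print(c,P,d@(G-P),P@[.9865,-.1636])
E
```

```text
[469.5        324.5         32.59999847] [502.26017079  34.33903839] 40.28954569194034 489.86179180269306
```

```bash
python3 -m crank '[[[0,0.1,0],[0,0,0]],[[0,0.2,0],[0,0,0]],[[0,0.3,0],[0,0,0]],[[0,0.4,0],[0,0,0]],[[0,0.45,0],[0,0,0]],[[0,0.5,0],[0,0,0]],[[0,0.5,0],[0,0,0]]]'
python3 -m crank '[[[0,0.025,0],[0,0,0]],[[0,0.05,0],[0,0,0]],[[0,0.075,0],[0,0,0]],[[0,0.1,0],[0,0,0]]]'
python3 -m crank '[[[0,0.025,0],[0,0,0]],[[0,0.05,0],[0,0,0]],[[0,0.05,0],[0,0,0]]]'
python3 -m crank '[[[0,0.025,0],[0,0,0]],[[0,0.05,0],[0,0,0]],[[0,0.05,0],[0,0,0]]]'
```

```text
clock: 7.1
ee_pos: [497.4, -2.5, 40.6]
tcp_rot: [[-0.986, 0.165, 0.001], [0.165, 0.986, 0.0], [-0.001, 0.001, -1.0]]
force: [0.3, -0.9, 0.0]
opening: -0.0
gripper_force: 0.0
clock: 7.43
ee_pos: [497.7, -0.1, 40.6]
tcp_rot: [[-0.986, 0.165, 0.0], [0.165, 0.986, -0.002], [-0.0, -0.002, -1.0]]
force: [-0.6, -4.7, 1.8]
opening: 0.0
gripper_force: 2.8
clock: 7.68
ee_pos: [498.1, 2.2, 40.6]
tcp_rot: [[-0.986, 0.165, 0.0], [0.165, 0.986, -0.001], [-0.0, -0.001, -1.0]]
force: [-0.3, -5.2, 1.7]
opening: 0.1
gripper_force: 2.4
clock: 7.93
ee_pos: [498.5, 4.9, 40.6]
tcp_rot: [[-0.986, 0.166, 0.0], [0.166, 0.986, 0.0], [-0.0, 0.0, -1.0]]
force: [-0.0, -2.7, 0.6]
opening: -0.0
gripper_force: 1.6
```

```bash
python3 -m crank '[[[0,0.025,0],[0,0,0]],[[0,0.025,0],[0,0,0]]]'
python3 -m crank '[[[0,0.025,0],[0,0,0]],[[0,0.025,0],[0,0,0]]]'
python3 -m crank '[[[0,0.025,0],[0,0,0]],[[0,0.025,0],[0,0,0]]]'
python3 - <<'E'
from cell import *
from h import *
m=camera_model('wrist');p,d=read_camera('wrist');K,T=m['mtx'],m['cam_to_world']
cv2.imwrite('pics/w5.png',p[:,:,::-1]);d=np.array([.1636,.9865]);G=np.array([586.86,61.15])
g=cv2.cvtColor(p,cv2.COLOR_RGB2GRAY)[260:370,410:570]
c=cv2.HoughCircles(g,cv2.HOUGH_GRADIENT,1,100,param1=60,param2=10,minRadius=26,maxRadius=38)
c=c[0][0]+[410,260,0];P=ray(c[0],c[1],78.5,K,T)[:2];print(c,P,d@(G-P),P@[.9865,-.1636])
E
```

```text
clock: 8.1
ee_pos: [498.7, 6.1, 40.6]
tcp_rot: [[-0.986, 0.166, 0.001], [0.166, 0.986, 0.0], [-0.0, 0.0, -1.0]]
force: [-0.3, -2.6, 1.2]
opening: 0.2
gripper_force: 1.2
clock: 8.27
ee_pos: [499.0, 7.2, 40.6]
tcp_rot: [[-0.986, 0.166, 0.001], [0.166, 0.986, 0.0], [-0.001, 0.001, -1.0]]
force: [0.5, -1.3, 0.5]
opening: 0.2
gripper_force: 0.9
clock: 8.43
ee_pos: [499.1, 8.2, 40.5]
tcp_rot: [[-0.986, 0.166, 0.0], [0.166, 0.986, 0.0], [-0.0, 0.001, -1.0]]
force: [0.4, -1.0, 0.9]
opening: 0.1
gripper_force: 0.6
[456.5        303.5         36.29999924] [497.43791838  59.91734394] 15.845467758820071 480.92002901013416
```

View pics/w5.png

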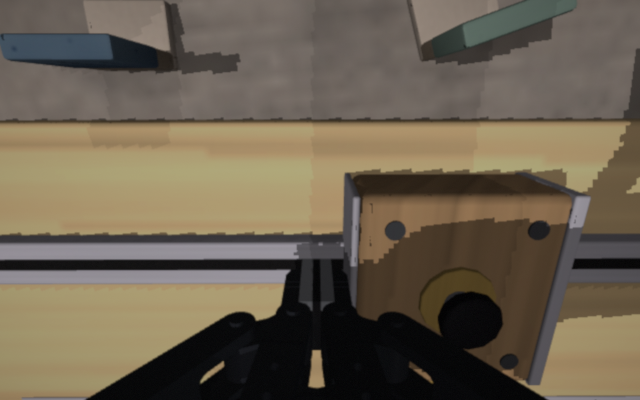

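The stop is still touching the finger, in the same relative position as the last wrist view. The force has passed its peak and is falling, so I'll keep going in 1 mm steps.

```bash
for i in 1 2 3; do python3 -m crank '[[[0,0.025,0],[0,0,0]],[[0,0.025,0],[0,0,0]]]'|egrep 'ee|^force|gripper'; done
python3 - <<'E'
from cell import *
from h import *
p,d=read_camera('wrist')
cv2.imwrite('pics/w6.png',p[:,:,::-1])
a=cv2.imread('pics/w4.png',0)[185:200,330:600].astype(int);b=cv2.imread('pics/w6.png',0)[185:200,330:600].astype(int)
print([ (s,round(float(abs(np.roll(a,s,1)-b)[:,40:-40].mean()),1)) for s in range(-4,28,2)])
E
```

```text
ee_pos: [498.9, 9.2, 40.4]
force: [-0.0, -0.6, 0.4]
gripper_force: 0.3
ee_pos: [498.9, 10.2, 40.3]
force: [0.8, -0.8, -0.7]
gripper_force: 0.1
ee_pos: [499.0, 11.1, 40.3]
force: [1.0, 0.9, -0.6]
gripper_force: 0.0
[(-4, 5.0), (-2, 5.0), (0, 5.0), (2, 5.0), (4, 5.1), (6, 5.3), (8, 5.4), (10, 5.5), (12, 5.6), (14, 5.8), (16, 6.0), (18, 6.2), (20, 6.4), (22, 6.6), (24, 6.8), (26, 7.1)]
```

View pics/w6.png

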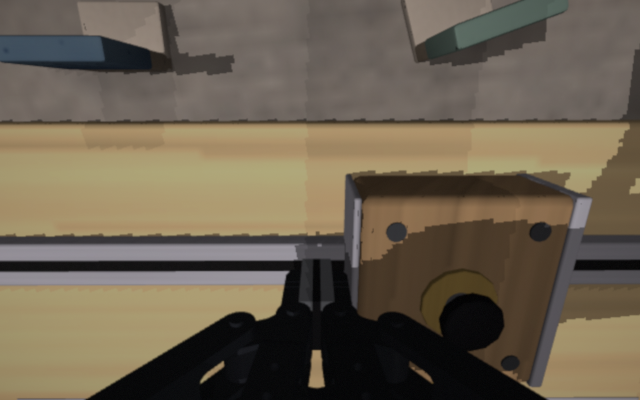

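The stop has moved about 1–2 px clear of the finger and the force is now zero. I'll back off, go up and measure from the first viewpoint.

```bash
python3 -m crank '[[[0,-0.3,0],[0,0,0]],[[0,-0.8,0],[0,0,0]],[[-0.64,-0.8,-6.5],[0,0,0]],[[-0.64,-0.8,-6.5],[0,0,0]],[[-0.64,-0.8,-6.5],[0,0,0]],[[-0.64,-0.8,-6.5],[0,0,0]],[[-0.64,-0.8,-6.5],[0,0,0]],[[-0.64,-0.8,-6.5],[0,0,0]],[[-0.64,-0.8,-6.5],[0,0,0]],[[-0.64,-0.8,-6.5],[0,0,0]],[[-0.64,-0.8,-6.5],[0,0,0]],[[-0.64,-0.8,-6.5],[0,0,0]],[[-0.64,-0.8,-6.5],[0,0,0]]]' 
python3 - <<'E'
from cell import *
from h import *
m=camera_model('wrist');p,d=read_camera('wrist');np.savez('wrist7.npz',p=p,d=d,K=m['mtx'],T=m['cam_to_world'])
cv2.imwrite('pics/w7.png',cv2.resize(p[80:250,330:590,::-1],(780,510),interpolation=cv2.INTER_CUBIC))
E
sed -i 's/sub\[135:155,300:510\]=m\[135:155,300:510\]/sub[135:155,180:330]=m[135:155,180:330]/' meas.py
```

```text
clock: 10.12
ee_pos: [517.4, -25.0, 297.4]
tcp_rot: [[-0.986, 0.166, -0.006], [0.166, 0.986, 0.001], [0.006, -0.0, -1.0]]
force: [-0.3, -0.0, 0.2]
opening: 0.3
gripper_force: 0.0
```

View pics/w7.png

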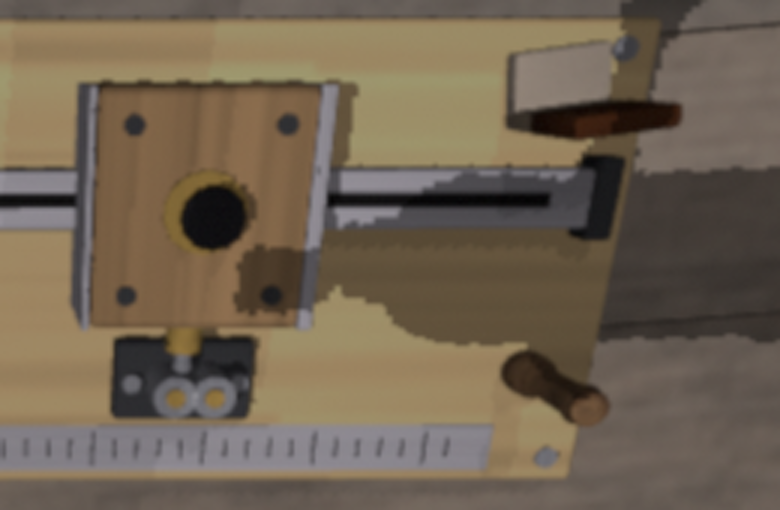

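```bash
python3 - <<'E'
from h import *
f=np.load('wrist7.npz');p,K,T=f['p'],f['K'],f['T']
d=np.array([.1636,.9865]);C=lambda x,y,z:ray(330+(x+.5)/3-.5,80+(y+.5)/3-.5,z,K,T)[:2]
g=(C(176,398,50)+C(214,398,50))/2
P=C(213,216,78.5);B=C(182,362,42);B2=C(184,340,42)
c1=(C(134,124,62.5)+C(288,124,62.5)+C(126,296,62.5)+C(271,296,62.5))/4
print('gap',g,d@g)
for n,q in(('pin',P),('ball',B),('barrel',B2),('screws',c1)):print(n,q,d@(q-g),(q-g)@[.9865,-.1636])
E
```

```text
gap [586.8776068   61.11942196] 156.30748623954045
pin [507.74231329  68.57920655] -5.587456523159787 -79.28738780636182
ball [573.25975048  58.75791682] -4.557506119966785 -13.04767301783553
barrel [563.92865752  60.4863245 ] -4.378998753406611 -22.53556372700181
screws [508.9880278   69.14456937] -4.825927203118763 -78.15098380439375
```

The stop is about 4.8 mm short of the gap, at the edge of the snap. The spring tip shows at crop (182,362) and the gap at (195,398). I'll go back down and push a few more mm in small steps.

```bash
python3 -m crank '[[[0.64,0,0],[0,0,0]],[[0.64,0,6.5],[0,0,0]],[[0.64,0,6.5],[0,0,0]],[[0.64,0,6.5],[0,0,0]],[[0.64,0,6.5],[0,0,0]],[[0.64,0,6.5],[0,0,0]],[[0.64,0,6.5],[0,0,0]],[[0.64,0,6.5],[0,0,0]],[[0.64,0,6.5],[0,0,0]],[[0.64,0,6.5],[0,0,0]],[[0.64,0,6.5],[0,0,0]],[[0.64,0.3,6.5],[0,0,0]],[[0.64,0.6,6.5],[0,0,0]],[[0.64,0.75,6.5],[0,0,0]],[[0.64,0.78,6.5],[0,0,0]],[[0.64,0.8,6.5],[0,0,0]],[[0.64,0.8,6.5],[0,0,0]]]' |egrep 'ee|^force|gripper'
for i in 1 2 3; do python3 -m crank '[[[0,0.025,0],[0,0,0]],[[0,0.025,0],[0,0,0]]]'|egrep 'ee|^force|gripper'; done
```

```text
ee_pos: [499.5, 11.2, 40.8]
force: [0.3, 0.4, 0.2]
gripper_force: 0.0
ee_pos: [499.3, 11.7, 40.4]
force: [0.9, -0.4, 0.2]
gripper_force: 0.0
ee_pos: [499.6, 12.6, 40.4]
force: [-0.1, 1.0, -0.5]
gripper_force: 0.0
ee_pos: [499.8, 13.7, 40.4]
force: [0.1, 0.1, 0.5]
gripper_force: 0.0
```

```bash
for i in 1 2; do python3 -m crank '[[[0,0.025,0],[0,0,0]],[[0,0.025,0],[0,0,0]]]'|egrep 'ee|^force|gripper'; done
python3 - <<'E'
from cell import *
from h import *
p,d=read_camera('wrist')
cv2.imwrite('pics/w8.png',p[:,:,::-1])
# column of plate edge: left end of light plate in rows 185-230, vs w4,w6,w8
for n in('w4','w5','w6','w8'):
    g=cv2.imread(f'pics/{n}.png',0)[210:225,335:380].astype(float).mean(0);print(n,g[5:32].round().astype(int))
E
```

```text
ee_pos: [500.0, 14.8, 40.4]
force: [-0.8, -0.3, 0.1]
gripper_force: 0.0
ee_pos: [500.2, 15.8, 40.5]
force: [0.2, -1.1, 0.2]
gripper_force: 0.0
w4 [148 147 136 107  77  72  73  73  73  73  73  78 106 137 149 151 143 130
 112  83  53  68  92 104 107 109 111]
w5 [149 148 137 107  77  73  73  74  74  73  73  75 100 130 140 141 134 123
 104  80  69  81  92  99 101 103 104]
w6 [150 150 149 138 109  77  72  73  74  73  73  73  75  93 121 137 141 130
 118 112  85  53  60  85  98 100 101]
w8 [149 149 148 135 103  76  72  73  73  73  73  73  75  98 126 139 142 133
 122 109  81  56  76  95  99 100 102]
```

The gap between plate and finger is only about 1 px and the TCP is within 1 mm of its computed home position. I'll back off and measure.

```bash
python3 -m crank '[[[0,-0.3,0],[0,0,0]],[[0,-0.9,0],[0,0,0]],[[-0.64,-0.9,-6.5],[0,0,0]],[[-0.64,-0.9,-6.5],[0,0,0]],[[-0.64,-0.9,-6.5],[0,0,0]],[[-0.64,-0.9,-6.5],[0,0,0]],[[-0.64,-0.9,-6.5],[0,0,0]],[[-0.64,-0.9,-6.5],[0,0,0]],[[-0.64,-0.9,-6.5],[0,0,0]],[[-0.64,-0.9,-6.5],[0,0,0]],[[-0.64,-0.9,-6.5],[0,0,0]],[[-0.64,-0.9,-6.5],[0,0,0]],[[-0.64,-0.9,-6.5],[0,0,0]]]' |grep ee
python3 - <<'E'
from cell import *
from h import *
m=camera_model('wrist');p,d=read_camera('wrist');np.savez('wrist9.npz',p=p,d=d,K=m['mtx'],T=m['cam_to_world'])
cv2.imwrite('pics/w9.png',cv2.resize(p[80:250,330:590,::-1],(780,510),interpolation=cv2.INTER_CUBIC))
E
```

```text
ee_pos: [517.6, -24.0, 297.5]
```

View pics/w9.png

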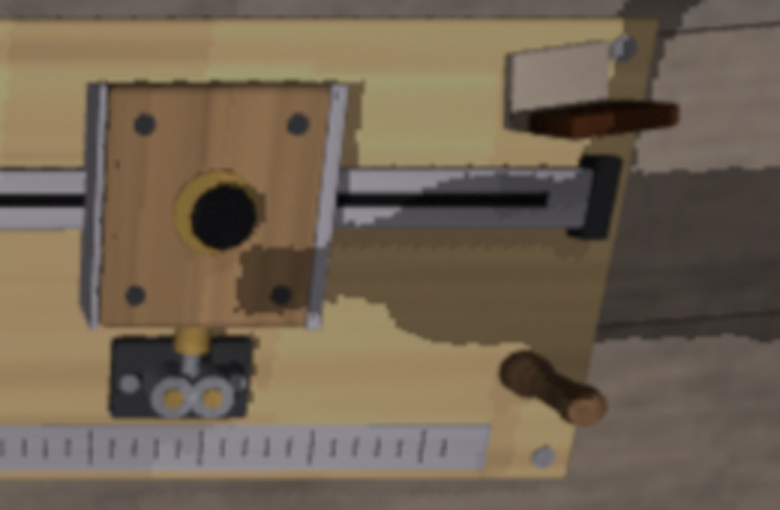

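```bash
python3 - <<'E'
from h import *
f=np.load('wrist9.npz');p,K,T=f['p'],f['K'],f['T']
d=np.array([.1636,.9865]);C=lambda x,y,z:ray(330+(x+.5)/3-.5,80+(y+.5)/3-.5,z,K,T)[:2]
g=(C(173.5,398,50)+C(211.5,398,50))/2
P=C(223,216,78.5);B=C(190,362,42)
c1=(C(144,124,62.5)+C(298,124,62.5)+C(135,296,62.5)+C(281,296,62.5))/4
print('gap',g,d@g)
for n,q in(('pin',P),('ball',B),('screws',c1)):print(n,q,d@(q-g),(q-g)@[.9865,-.1636])
E
```

```text
gap [586.91988862  61.04630077] 156.24226948305082
pin [508.54340153  73.0709049 ] -0.9601213098714908 -79.28562974307218
ball [574.02212912  62.97446245] -0.20794195613119143 -13.039086990704975
screws [509.80002583  73.69239509] -0.14143749993086113 -78.14764566517499
```

The stop is home, within about 0.5 mm of the gap centre, and the tip sits between the rollers. Next I'll move over the pin at about (509.5,73.3) and stop above it.

```bash
python3 -m crank '[[[0.64,2.36,0],[0,0,0]],[[0.64,2.36,0],[0,0,0]],[[0.64,2.36,0],[0,0,0]],[[0.64,2.36,4.5],[0,0,0]],[[0.64,2.36,4.5],[0,0,0]],[[0.64,2.36,4.5],[0,0,0]],[[0.64,2.36,4.5],[0,0,0]],[[0.64,2.36,5.0],[0,0,0]],[[0.64,2.36,5.3],[0,0,0]],[[0.64,2.36,5.3],[0,0,0]],[[0.64,2.36,5.3],[0,0,0]],[[0.64,2.36,5.3],[0,0,0]],[[0.64,2.36,5.3],[0,0,0]],[[0.64,2.36,5.3],[0,0,0]]]' |egrep 'ee|force'
```

```text
ee_pos: [511.9, 73.4, 90.9]
force: [0.2, -0.9, 0.3]
gripper_force: 0.0
```

```bash
python3 -m crank '[[[0.05,0,0.1],[0,0,0]],[[0.05,0,0.2],[0,0,0]],[[0.05,0,0.25],[0,0,0]],[[0.05,0,0.275],[0,0,0]],[[0.05,0,0.3],[0,0,0]],[[0.05,0,0.3],[0,0,0]]]' |egrep 'ee|force'
for i in 1 2 3 4; do python3 -m crank '[[[0,0,0.025],[0,0,0]],[[0,0,0.05],[0,0,0]],[[0,0,0.05],[0,0,0]]]'|egrep 'ee|force'; done
```

```text
ee_pos: [507.6, 73.6, 76.3]
force: [0.1, 0.4, 1.6]
gripper_force: 0.7
ee_pos: [507.6, 73.6, 74.3]
force: [-0.5, 0.1, 2.0]
gripper_force: 0.8
ee_pos: [507.6, 73.6, 72.2]
force: [-1.0, -0.6, 0.8]
gripper_force: 0.4
ee_pos: [507.8, 73.6, 70.5]
force: [-2.5, -0.6, 4.0]
gripper_force: 1.9
ee_pos: [507.9, 73.7, 70.4]
force: [-7.8, 0.0, 17.9]
gripper_force: 8.2
```

The pin has bottomed at z≈70.4 with 18 N. I'll lift off and check it.

```bash
python3 -m crank '[[[0,0,-0.1],[0,0,0]],[[0,0,-0.5],[0,0,0]],[[-0.69,-2.36,-5.7],[0,0,0]],[[-0.69,-2.36,-5.7],[0,0,0]],[[-0.69,-2.36,-5.7],[0,0,0]],[[-0.69,-2.36,-5.7],[0,0,0]],[[-0.69,-2.36,-5.7],[0,0,0]],[[-0.69,-2.36,-5.7],[0,0,0]],[[-0.69,-2.36,-5.7],[0,0,0]],[[-0.69,-2.36,-5.7],[0,0,0]],[[-0.69,-2.36,-5.7],[0,0,0]],[[-0.69,-2.36,-5.7],[0,0,0]]]' |egrep 'clock|ee|force'
python3 - <<'E'
from cell import *
from h import *
m=camera_model('wrist');p,d=read_camera('wrist');K,T=m['mtx'],m['cam_to_world']
g=cv2.cvtColor(p,cv2.COLOR_RGB2GRAY);hsv=cv2.cvtColor(p,cv2.COLOR_RGB2HSV);D=np.array([.1636,.9865])
mk=np.zeros_like(g);mk[130:172,385:425]=(g[130:172,385:425]<45)*255
mk=cv2.morphologyEx(mk,cv2.MORPH_OPEN,np.ones((5,5)));M=cv2.moments(mk,True);u,v=M['m10']/M['m00'],M['m01']/M['m00']
P=ray(u,v,70.5,K,T)[:2];print(u,v,P,'dy',D@P-156.27)
# height of pin top vs block top from depth
dd=lambda u,v:(T@np.r_[(u-K[0,2])/K[0,0]*d[v,u],-(v-K[1,2])/K[1,1]*d[v,u],-d[v,u],1])[2]
print('pin z',np.median([dd(int(u)+i,int(v)+j) for i in(-2,0,2) for j in(-2,0,2)]),'block z',np.median([dd(int(u)-25+i,int(v)+j) for i in(-2,0,2) for j in(-2,0,2)]))
f=np.load('wrist9.npz');d,K,T=f['d'],f['K'],f['T'];print('before',dd(404,152),dd(379,152))
E
```

```text
clock: 17.27
ee_pos: [518.1, -23.4, 294.0]
force: [-0.3, 0.9, -0.1]
gripper_force: 0.0
402.52694610778445 150.7694610778443 [508.97580307  73.28069987] dy -0.7101482000303179
pin z 70.23119957232916 block z 61.65711809765145
before 78.74545499613293 62.22465440443352
```

The pin is fully down at z 70 and the stop is still in the catch.

```bash
python3 -c "from cell import sign_off;print(sign_off())"
```

```text
the job is handed in; nothing more can be done
None
```

I pushed the stop into the catch, measured within about 1 mm of the gap centre, pressed its locking pin fully down (top from 78.5 to about 70 mm) and handed the job in at about 17 s; no verdict came back.

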